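Aim the sprung bench pointer and hold it drawn out to its mark

TASK

A close-up photograph of the petri dish is to be taken with the bench pointer showing the spot. Take the pointer's upright knob, swing the pointer round with its rod still fully drawn in until the rod points straight at the middle of the petri dish, and hold that aim still for a good second; then, keeping the aim, pull the rod out against its spring until its index finger stands exactly over the length mark clamped on the scale bar. Finish holding the knob there, gripped and still; do not push the length mark, and leave the dish and the things around it where they are.

Things in the scene. Friction and masses are not known exactly. Their poses are not given: they have to be found in the camera images.
- foot: Round grey foot, 90 mm across, fixed to the worktop; carries the pointer. Origin: centre of its underside, on the swivel axis. The pointer's head, a grey block 100 x 28 x 26 mm, swings on it up to 0.9 rad either way of the foot's x axis, with light friction (0.06 N m), and stays where it is left. At the start it aims well to one side of the dish.
- pivot (a point): Point on the swivel axis at the height of the rod's axis, 70 mm above the worktop; turns with the head. x: along the rod, outward, the way the pointer aims; y: left of the aim; z: up. A flat aluminium scale bar (14 mm wide, top 60 mm above the worktop) runs beside the rod, 30 mm to its right (y = -30 mm), out to 204 mm from the axis.
- draw_rod: Sprung steel rod, 8 mm, sliding out of the head along x. Origin: on the rod's axis below the knob, 70 mm above the worktop, 125 mm from the pivot when fully in (as at the start). Axes as pivot. The tip is 62 mm beyond the origin. An inner spring pulls it in: 3.5 N when in, 0.7 N more per 10 mm out, 0.4 N friction; it slides back if let go. Stop at 110 mm out, past the mark.
- knob (a point): Middle of the upright aluminium knob on the rod, where to grip it from above (any yaw): a cylinder 24 mm across, straight from 20 mm below to 14 mm above this point, top 18 mm above it (120 mm above the worktop). 32 mm above the origin of draw_rod, axes the same; moves with the rod.
- index (a point): Tip of the rod's index finger: a thin cross blade (2 mm along x, 14 mm across) on an arm that runs back from below the knob and travels with the rod above the scale bar, 45 mm behind and 30 mm to the right of draw_rod's origin. Axes as pivot.
- set_mark: The length mark: a dark saddle (14 x 24 mm) with a thin bright ridge across it, clamped on the scale bar by a small screw at its outer side. Origin: over the ridge at the index's height; axes as pivot. The index is over the mark when its x in this frame is 0. Set 45 to 85 mm beyond the index's rest position; swings with the head; the index passes freely over it.
- petri_dish: The round, closed, white-rimmed clear plastic petri dish lying loose on the worktop, 62 mm across, 14 mm high. Origin: centre of its underside.
- tape_roll: Bystander: a roll of masking tape lying flat, 74 mm across, 19 mm high, with a hole; it and the dish may have changed places. Origin: centre of its underside.
- objective_canister: Bystander: white round canister with a black cap, 42 mm across, 66 mm high. Origin: centre of its underside.
- vial: Bystander: glass sample vial with a black cap, 23 mm across, 50 mm high. Origin: centre of its underside.
Not all that is in view belongs to the job. Leave any brown or yellow look-alike of the petri_dish alone.

How it is judged:
On the way, in this order (a step that is already met when the one before it is completed fails the run):
1. the gripped pointer, rod still in, aims at the middle of the dish and is held still (y of petri_dish in the frame of pivot between -0.015 and 0.015 m and contact force between the fingers and draw_rod above 2 N and linear speed of draw_rod below 0.015 m/s and x of draw_rod in the frame of pivot below 0.137 m), for 0.8 s.
2. with the aim kept, the rod is drawn out until the index stands over the length mark (y of petri_dish in the frame of pivot between -0.015 and 0.015 m and x of index in the frame of set_mark between -0.005 and 0.005 m and contact force between the fingers and draw_rod above 2 N), for 0.3 s.
At the end, for the whole second after the job is handed in: The fingers hold the knob (more than 2 N) and the rod is still (under 15 mm/s); the index is within 5 mm of the length mark along the rod; the line of the rod passes within 15 mm of the dish's centre (all of step 2 and linear speed of draw_rod below 0.015 m/s); the arm keeps its last pose, push and grip.
It fails at once if the length mark is pushed by the robot (contact force between any of the arm, the fingers and set_mark above 5 N).
It fails at once if the dish is moved (distance of petri_dish from where it was at the start of the episode above 0.015 m).
It fails at once if the tape roll is moved (distance of tape_roll from where it was at the start of the episode above 0.02 m).
It fails at once if the objective canister is moved (distance of objective_canister from where it was at the start of the episode above 0.02 m).
It fails at once if the vial is moved (distance of vial from where it was at the start of the episode above 0.02 m).
It also fails if it takes over 45 s, if anything falls off the work surface, if the arm or the gripper's body presses on something with over 40 N, if the wrist force passes 120 N, or if a joint passes its speed limit or range.

ROBOT

A 7-joint arm with a two-finger parallel gripper is mounted at the origin on a cart in front of the work surface, level with it; the furniture and walls round the work are solid. World frame = base frame: x ahead of the robot, y to its left, z up, the work surface at z = 0. Lengths are in m, angles in rad, forces in N, time in s.
With the tool pointing down it reaches from about 0.35 to 0.9 m from the base axis. Payload 8.1 kg.
Tool frame: the origin (TCP) lies midway between the tips of the shut fingers; the grasp point (between the pads) lies 19 mm behind it; z points along the fingers, y is the line along which they close (so a half turn about z gives the same grasp; the last joint's range is limited). The gripper opens to 92 mm and grips with 3 to 60 N. Pads are 19 mm wide; open, the fingers measure 130 mm over their backs; the gripper's body (75 mm by 190 mm) begins 47 mm behind the grasp point.
Start: joints at [1.032, 0.434, 0.025, 1.573, -0.012, 1.134, -0.075], TCP at [0.264, -0.567, 0.227] pointing down, gripper open.
Joint ranges: [-2.62, 2.62], [-0.44, 2.09], [-1.27, 1.32], [0.08, 2.57], [-1.32, 4.46], [0.12, 2], [-2.74, 2.74]. Speed limits (rad/s): [2.22, 2.22, 3.01, 3.01, 3.14, 3.14, 3.14].

INTERFACE

Orientations are given as a rotation vector (axis times angle).
In Python, from cell import arm gives the robot as it stands.
- The arm moves only by the tool carry_out, never from a script. Its arguments are lists of equal length, an entry for each row: "claw": the finger opening in cm, from 0 to 9.18; "delta_pos": the shift along the tool's x, y, z in cm, a list of three; "angular": the turn, a rotation vector about the tool's x, y, z in rad, a list of three. In form: {"claw": [claw, ...], "delta_pos": [[dx, dy, dz], ...], "angular": [[ax, ay, az], ...]}. A call has 1 to 20 rows; each row shifts and turns the commanded pose from where the row before left it, along the tool's axes as they then stand; what a row does not reach is not made up. A row lasts 1/10 s, in which the tool goes at most 50 mm and 8.59 degrees, less where a joint would pass 70% of its speed; a pose out of reach is approached as far as the arm can. A call with a gripper value outside its range is refused whole. The fingers move at their own pace and stop on an object; "force" is the grip in N (left out, the last holds). Time passes only in rows, so rows that do not move let the fingers close. It gives the time, the measured TCP pose, the force, the opening and the grip force at its end, in the units of the state.
- arm.observe(): the state, without advancing time (a new reading comes with each control period).
- arm.get_image(name): name is "side" or "top"; returns a dict with "frame" (400x640x3 uint8, red, green, blue), "mtx" (3x3 intrinsics, pixels), "T" (4x4, takes a point from camera to world coordinates). Camera axes: x right, y down, z forward; pixel columns grow to the right and rows downward; lengths in m; the calibration is good to about 2 mm. A picture is of the moment at which its call begins. There is no depth.
- arm.sign_off(): hands the job in; it is judged then, once.
Trained networks look in a picture, given as the dict that the camera call returned (one of the last four; its "shot" number tells which), for a name from the list of things; names that differ only in an ending like _2 or _b are one class to them, and where a whole thing is asked for, a point or a joint stands for the part that bears it (a point fixed in the world has none). Each returns a list of dicts, best first, with "conf" (0 to 1); they miss things now and then, are a little off and sometimes report something else, mostly with a low value. They report only what shows in the picture. A call takes as long as a camera call. They do not tell look-alikes from the thing itself.
- arm.look_for(label, picture): "centre" ([column, row] as shares, 0 to 1, of the picture: columns of its width, rows of its height, amid what is visible of it).
- arm.trace(label, picture): "region" (400x640 bool, what is visible of it) and "centre" ([column, row] as shares, 0 to 1, of the picture: columns of its width, rows of its height, amid what is visible of it).
- arm.place_of(label, picture): "centre" ([column, row] as shares, 0 to 1, of the picture: columns of its width, rows of its height: a listed point, or the origin of a listed thing).
The state is a dict: "clock": time; "joints": joint angles; "dq": joint speeds; "joint_efforts": joint torques, N m; "position": TCP position; "ee_rot": TCP orientation; "force": force on the tool from outside, world axes, zero at the start; "ft_torque": the same for the moment, N m; "width": opening from 0.0 (shut) to 1.0 (fully open); "gripper_force": force on a finger pad.
Only numpy, scipy, OpenCV 4.12 (cv2) and the standard library are available. Lean on these libraries where they do the work, as an engineer would, in place of code of your own. Each camera call takes 0.05 s, during which the arm holds its last target. There are 200 camera calls.

## Working session

There is one attempt and no reset: what is moved stays moved. The work goes in short steps, Python scripts to look and compute and a tool call to move; the robot and the scene stay as the last step left them, time stands still between calls to the robot, and variables do not carry over. Pictures are saved under pics/ and viewed, at most 10 in all, crops included, and the job is handed in when it is done.

Besides the shell and the picture viewer there is one more tool, called after ">>>" as name(argument=value, ...), one argument or row to a line, values as JSON. carry_out: Moves the arm, as the interface text tells. Its arguments: {"type":"object","properties":{"claw":{"type":"array","items":{"type":"number"}},"delta_pos":{"type":"array","items":{"type":"array","items":{"type":"number"}}},"angular":{"type":"array","items":{"type":"array","items":{"type":"number"}}},"force":{"type":"number"}},"required":["claw","delta_pos","angular"]}

```bash
mkdir -p pics; cat > h.py <<'E'
import numpy as np, cv2
from cell import arm
from scipy.spatial.transform import Rotation as R
def ray(p,c):
    u=np.array([c[0]*640,c[1]*400,1.0]); T=np.array(p["T"])
    return T[:3,3], T[:3,:3]@np.linalg.solve(np.array(p["mtx"]),u)
def at_z(p,c,z):
    o,d=ray(p,c); return o+d*(z-o[2])/d[2]
def tri(pc):
    A=np.zeros((3,3));b=np.zeros(3)
    for p,c in pc:
        o,d=ray(p,c); d=d/np.linalg.norm(d); M=np.eye(3)-np.outer(d,d); A+=M;b+=M@o
    return np.linalg.solve(A,b)
def save(p,n): cv2.imwrite(f"pics/{n}.png",cv2.cvtColor(p["frame"],cv2.COLOR_RGB2BGR))
E
python3 - <<'E'
from h import *
np.set_printoptions(precision=4,suppress=True)
s=arm.observe(); print(s["clock"],s["position"],s["ee_rot"],s["force"])
P={n:arm.get_image(n) for n in("side","top")}
for n,p in P.items(): save(p,n+"0"); print(n,np.array(p["T"])[:3,3])
Z=dict(foot=0,pivot=.07,draw_rod=.07,knob=.102,index=None,set_mark=None,petri_dish=0,tape_roll=0,objective_canister=0,vial=0)
for l,z in Z.items():
    best=[]
    for n,p in P.items():
        for r in arm.place_of(l,p)[:3]:
            c=r["centre"]; print(l,n,round(r["conf"],2),np.round([c[0]*640,c[1]*400],1), at_z(p,c,.066 if z is None else z))
            if not any(b[0] is p for b in best): best.append((p,c))
    if len(best)==2: print("   tri",tri(best))
E
```

```text
0.0 [ 0.2635 -0.5661  0.2259] [-3.0658 -0.6787  0.0008] [-0.2414 -0.3853  0.3393]
side [ 0.3709 -0.7119  0.4326]
top [0.4927 0.0986 1.1071]
foot side 0.62 [354.3 313. ] [ 0.5568 -0.1553  0.    ]
foot side 0.57 [273.  228.9] [ 0.4672  0.2014 -0.    ]
foot top 0.83 [285.5 230.6] [0.4684 0.2092 0.    ]
   tri [ 0.5622  0.1947 -0.2369]
pivot side 0.76 [271.7 200.4] [0.4685 0.2092 0.07  ]
draw_rod top 0.6 [327.1 199. ] [0.5446 0.1053 0.07  ]
knob side 0.86 [309.7 196.4] [0.5434 0.1309 0.102 ]
knob top 0.53 [322.6 199. ] [0.5429 0.1152 0.102 ]
   tri [0.5414 0.1154 0.1081]
index side 0.82 [286.4 211.5] [0.4929 0.1443 0.066 ]
index top 0.61 [316.3 224. ] [0.4858 0.1304 0.066 ]
index top 0.23 [341.7 204.8] [0.5313 0.0709 0.066 ]
   tri [0.4883 0.1298 0.0724]
set_mark side 0.46 [315.5 222.8] [0.5423 0.0701 0.066 ]
set_mark top 0.69 [284.  231.4] [0.468  0.2062 0.066 ]
set_mark top 0.59 [347.3 204.4] [0.5323 0.0576 0.066 ]
   tri [0.5173 0.1992 0.0137]
petri_dish side 0.97 [328.5 249.4] [0.5701 0.0702 0.    ]
petri_dish side 0.7 [355.3 310.2] [ 0.5607 -0.1484  0.    ]
petri_dish side 0.61 [333.1 285.4] [ 0.5439 -0.0671  0.    ]
petri_dish top 0.9 [287.9 184.7] [0.5836 0.2046 0.    ]
petri_dish top 0.69 [430.7 191.9] [ 0.5671 -0.1529  0.    ]
petri_dish top 0.67 [339.9 188.7] [0.5741 0.0737 0.    ]
   tri [ 0.5977  0.2103 -0.077 ]
tape_roll side 0.83 [307.6 326.3] [ 0.4743 -0.1709  0.    ]
tape_roll top 0.78 [439.  229.2] [ 0.4744 -0.1725  0.    ]
   tri [ 0.4743 -0.1723  0.001 ]
objective_canister side 0.68 [424.1 297.2] [ 0.6891 -0.1407  0.    ]
vial side 0.61 [250.  205.1] [0.4256 0.3669 0.    ]
vial top 0.56 [219.2 247.7] [0.4248 0.3749 0.    ]
vial top 0.37 [323.6 199.8] [0.546  0.1145 0.    ]
   tri [ 0.4253  0.3756 -0.0034]
```

```bash
python3 - <<'E'
import cv2
a=cv2.imread("pics/top0.png")[130:280,190:490]; cv2.imwrite("pics/topc.png",cv2.resize(a,(800,400),interpolation=3))
b=cv2.imread("pics/side0.png")[150:370,190:490]; cv2.imwrite("pics/sidec.png",cv2.resize(b,(800,587),interpolation=3))
E
```

```text
(no output)
```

View pics/topc.png

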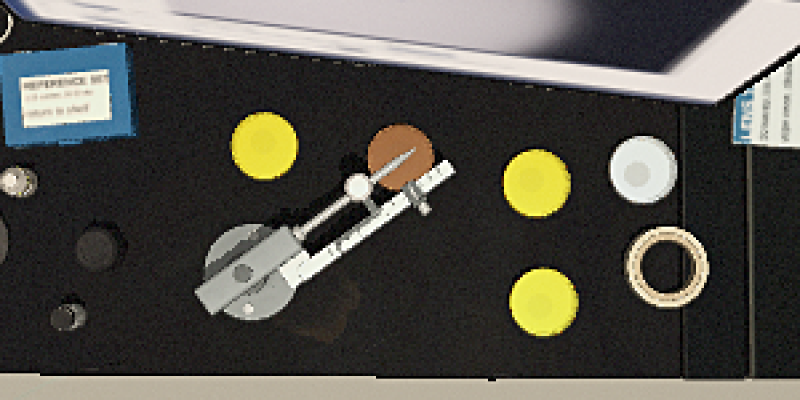

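View pics/sidec.png

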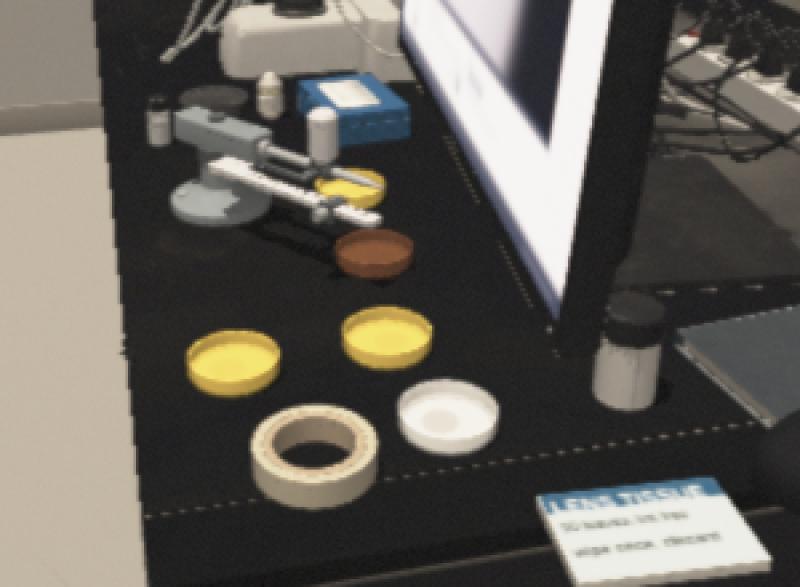

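The top crop shows the pointer aiming over the brown look-alike at px (340,189). There are three yellow look-alikes, at px (289,184), (391,198) and (393,243). The white-rimmed clear dish is at top px (431,193) and side px (358,306), so that is the target, next to the tape roll at (439,229). The monitor is on the +x side.

```bash
python3 - <<'E'
from h import *
np.set_printoptions(precision=4,suppress=True)
P={n:arm.get_image(n) for n in("side","top")}
for l in ("petri_dish","foot","set_mark","knob"):
    for n,p in P.items():
        for r in arm.trace(l,p)[:5]:
            ys,xs=np.nonzero(r["region"]); 
            (cx,cy),ax,an=cv2.fitEllipse(np.c_[xs,ys].astype(np.float32)) if len(xs)>5 else ((0,0),0,0)
            rgb=p["frame"][r["region"]].mean(0)
            c=[(xs.min()+xs.max()+1)/2/640,(ys.min()+ys.max()+1)/2/400]
            print(l,n,round(r["conf"],2),np.array(c)*[640,400],len(xs),rgb, at_z(p,c,.014 if n=="top" else .007))
pc=lambda n,u,v:(P[n],[u/640,v/400])
print("monitor corner tri",tri([pc("side",400,281),pc("top",460,168)]), at_z(*pc("side",400,281),0), at_z(*pc("top",460,168),0.05),at_z(*pc("top",196,141),0.05))
print("mark ridge",tri([pc("side",190+330/2.667,150+208/2.667),pc("top",190+411/2.667,130+192/2.667)]))
a=R.from_rotvec(arm.observe()["ee_rot"]).as_matrix();print(a)
p=P["top"];b=p["frame"][165:260,260:380,::-1];cv2.imwrite("pics/ptr.png",cv2.resize(b,(720,570),interpolation=2))
b=p["frame"][160:260,400:480,::-1];cv2.imwrite("pics/dish.png",cv2.resize(b,(400,500),interpolation=2))
E
```

```text
petri_dish side 0.92 [358.5 307. ] 796 [223.4234 216.9384 205.7626] [ 0.5655 -0.1504  0.007 ]
petri_dish side 0.87 [278. 286.] 725 [207.7738 182.8303  89.8593] [ 0.4434 -0.0559  0.007 ]
petri_dish side 0.78 [335.5 276.5] 636 [212.5928 187.      91.6698] [ 0.5532 -0.0494  0.007 ]
petri_dish side 0.59 [330.5 245. ] 421 [110.3159  71.9549  49.9762] [0.576  0.0759 0.007 ]
petri_dish side 0.55 [322. 221.] 214 [199.6262 175.6028  92.3505] [0.5875 0.2023 0.007 ]
petri_dish top 0.89 [394. 243.] 525 [227.5981 223.9676  78.5181] [ 0.4402 -0.059   0.014 ]
petri_dish top 0.78 [430.5 193.5] 526 [211.2662 213.7471 206.8631] [ 0.5623 -0.1492  0.014 ]
petri_dish top 0.72 [391.5 198.5] 508 [230.2087 220.5276  67.4193] [ 0.5494 -0.0533  0.014 ]
petri_dish top 0.72 [289.5 184.5] 444 [234.973  221.7658  61.6284] [0.5829 0.1992 0.014 ]
petri_dish top 0.64 [340.5 189. ] 439 [159.8565 110.4875  70.7722] [0.5723 0.0726 0.014 ]
foot side 0.37 [308.  204.5] 439 [140.5057 135.1595 126.8952] [0.5761 0.3152 0.007 ]
foot top 0.56 [311. 220.] 1750 [172.4623 173.0206 164.3726] [0.4952 0.1451 0.014 ]
set_mark side 0.63 [313.  228.5] 49 [115.102  112.7551 106.9592] [0.5571 0.1661 0.007 ]
set_mark top 0.49 [346.5 204. ] 65 [141.2308 141.2615 132.3538] [0.5352 0.0576 0.014 ]
knob side 0.94 [310.  204.5] 362 [146.6215 141.1685 133.6188] [0.5813 0.3139 0.007 ]
knob top 0.44 [346.  203.5] 64 [140.2656 139.4844 130.5   ] [0.5365 0.0589 0.014 ]
monitor corner tri [ 0.6152 -0.2014  0.0819] [ 0.669  -0.0821  0.    ] [ 0.6214 -0.2117  0.05  ] [0.6847 0.4241 0.05  ]
mark ridge [0.5378 0.065  0.057 ]
[[ 0.9066  0.4221 -0.    ]
 [ 0.4221 -0.9066 -0.0001]
 [-0.      0.     -1.    ]]
```

View pics/ptr.png

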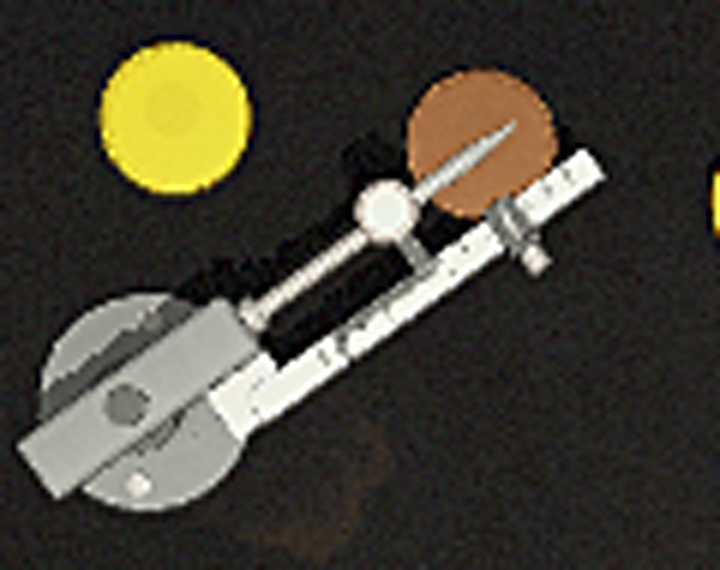

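View pics/dish.png

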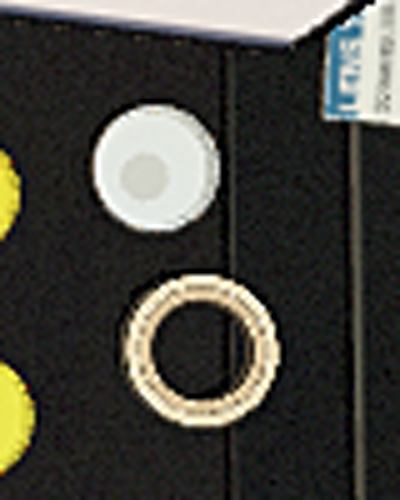

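```bash
cat > geo.py <<'E'
from h import *
np.set_printoptions(precision=4,suppress=True)
p=arm.get_image("top")
q=lambda u,v,z:at_z(p,[(260+u/6)/640,(165+v/6)/400],z)[:2]
cap=q(127,404,.083);k=q(386,210,.12);tip=q(514,124,.07);ex=q(250,318,.07);idx=q(340,343,.066);m=q(511,216,.066)
E
python3 - <<'E'
from geo import *
D=np.array([.564,-.150])
print(cap,k,tip,ex,"len",np.linalg.norm(k-cap),np.linalg.norm(tip-cap))
for a in (k-cap,tip-cap,tip-ex,k-ex): print(np.degrees(np.arctan2(a[1],a[0])))
# joint fit: knob, tip on line at 125,187 from the pivot
for P in (cap,np.array([.4685,.209])):
  t=np.arctan2(*(tip-P)[::-1]); e=np.array([np.cos(t),np.sin(t)]); n=np.array([-e[1],e[0]])
  for x in (k,idx,m): print((x-P)@e,(x-P)@n)
  d=D-P; print("aim",np.degrees(np.arctan2(d[1],d[0])),"goal knob",P+.125*d/np.linalg.norm(d))
E
```

```text
[0.4662 0.211 ] [0.5398 0.1111] [0.5762 0.0618] [0.4997 0.1646] len 0.1240296379738787 0.1852902455533826
-53.6045829603802
-53.598914155808544
-53.351769046693164
-53.13593507199912
0.12402963736681649 -1.22714060895035e-05
0.07974725564932408 -0.029069224747853988
0.1632470212271168 -0.02833262832304402
aim -74.83941122390104 goal knob [0.4989 0.0903]
0.12109475705457473 -0.000245610919290519
0.07692337352849724 -0.029471023584834753
0.16041972771629703 -0.02841638469646106
aim -75.10335570268 goal knob [0.5006 0.0882]
```

>>> carry_out(
  claw=[6,6,6,6,6,6,6,6,6,6,6,6,6,6,6,6,6,6,6,6],
  delta_pos=[
    [2.68,-2.48,0],
    [2.68,-2.48,0],
    [2.68,-2.48,0],
    [2.68,-2.48,0],
    [2.68,-2.48,0],
    [2.68,-2.48,0],
    [2.68,-2.48,0],
    [2.68,-2.48,0],
    [2.68,-2.48,0],
    [2.68,-2.48,0],
    [2.68,-2.48,0],
    [2.68,-2.48,0],
    [2.68,-2.48,0],
    [2.68,-2.48,0],
    [2.68,-2.48,0],
    [2.68,-2.48,0],
    [2.68,-2.48,0],
    [2.68,-2.48,0],
    [2.68,-2.48,0],
    [2.68,-2.48,0],
  ],
  angular=[
    [0,0,0],
    [0,0,0],
    [0,0,0],
    [0,0,0],
    [0,0,0],
    [0,0,0],
    [0,0,0],
    [0,0,0],
    [0,0,0],
    [0,0,0],
    [0,0,0],
    [0,0,0],
    [0,0,0],
    [0,0,0],
    [0,0,0],
    [0,0,0],
    [0,0,0],
    [0,0,0],
    [0,0,0],
    [0,0,0],
  ],
  force=40,
)

```text
clock: 3.65
position: [0.5409, 0.1106, 0.2269]
ee_rot: [3.067, 0.679, 0.001]
force: [0.6, -0.5, -0.2]
width: 0.652
gripper_force: 0.0
```

>>> carry_out(
  claw=[6,6,6,6],
  delta_pos=[
    [0,0,0],
    [0,0,0],
    [0,0,0],
    [0,0,0],
  ],
  angular=[
    [0,0,0.06],
    [0,0,0.06],
    [0,0,0.06],
    [0,0,0],
  ],
)

```text
clock: 4.05
position: [0.5405, 0.1093, 0.2267]
ee_rot: [3.116, 0.399, 0.0]
force: [-0.0, 0.7, -0.2]
width: 0.653
gripper_force: 0.0
```

```bash
cat > d.py <<'E'
from h import *
import sys
np.set_printoptions(precision=4,suppress=True)
def go(x,y,z):
    s=arm.observe(); M=R.from_rotvec(s["ee_rot"]).as_matrix(); print(s["clock"],s["position"],"closing dir deg",np.degrees(np.arctan2(M[1,1],M[0,1])),"tilt",M[:,2],"F",s["force"],"w",s["width"],"g",s["gripper_force"])
    print("joints",np.array(s["joints"]))
    print("delta cm",M.T@(np.array([x,y,z])-s["position"])*100)
if __name__=="__main__": go(*map(float,sys.argv[1:4]))
E
python3 d.py .540 .1107 .084
```

```text
4.05 [0.5405 0.1093 0.2267] closing dir deg -75.39978366197894 tilt [ 0.0001 -0.0001 -1.    ] F [-0.0323  0.7491 -0.1724] w 0.6533689198609779 g 0.0
joints [-0.0538  0.3399 -0.3198  1.7336  0.1189  1.087  -1.7279]
delta cm [-0.0101 -0.1461 14.2734]
```

>>> carry_out(
  claw=[6,6,6,6,6,6,6,2,2,2,2,2,2],
  delta_pos=[
    [0,-0.14,2.5],
    [0,0,2.5],
    [0,0,2.5],
    [0,0,2.5],
    [0,0,2.2],
    [0,0,1.9],
    [0,0,0],
    [0,0,0],
    [0,0,0],
    [0,0,0],
    [0,0,0],
    [0,0,0],
    [0,0,0],
  ],
  angular=[
    [0,0,0],
    [0,0,0],
    [0,0,0],
    [0,0,0],
    [0,0,0],
    [0,0,0],
    [0,0,0],
    [0,0,0],
    [0,0,0],
    [0,0,0],
    [0,0,0],
    [0,0,0],
    [0,0,0],
  ],
  force=40,
)

```text
clock: 5.35
position: [0.5399, 0.1115, 0.0863]
ee_rot: [-3.115, -0.402, -0.001]
force: [-3.3, 2.7, 4.8]
width: 0.253
gripper_force: 40.0
```

```bash
python3 d.py .540 .1107 .084; python3 - <<'E'
from h import *
p=arm.get_image("side"); b=p["frame"][140:260,230:390,::-1]; cv2.imwrite("pics/grip.png",cv2.resize(b,(800,600),interpolation=2))
E
```

```text
5.35 [0.5399 0.1115 0.0863] closing dir deg -75.30785967303129 tilt [ 0.0003  0.0008 -1.    ] F [-3.3487  2.7247  4.7911] w 0.25259287072557407 g 40.00120410346426
joints [-0.086   0.4961 -0.2925  1.8914  0.1952  0.781  -1.7987]
delta cm [-0.0147  0.0781  0.2258]
```

View pics/grip.png

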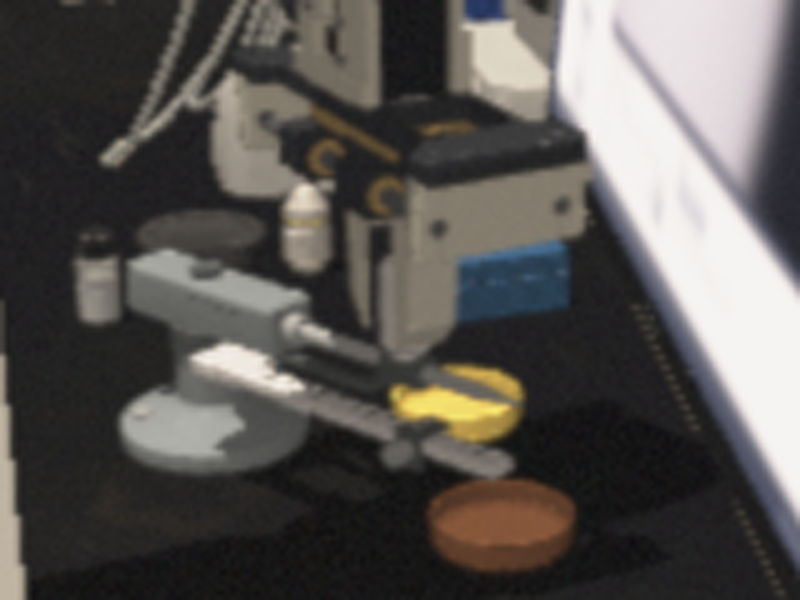

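The view shows the fingers closed on the knob above the rod (crop px ~400,330), and the rod is still in. Next I swing it along the arc while turning the tool with it.

>>> carry_out(
  claw=[2,2,2,2,2,2,2,2,2,2,2,2,2],
  delta_pos=[
    [-0.43,0.16,0],
    [-0.43,0.16,0],
    [-0.43,0.16,0],
    [-0.43,0.16,0],
    [-0.43,0.16,0],
    [-0.43,0.16,0],
    [-0.43,0.16,0],
    [-0.43,0.16,0],
    [-0.43,0.16,0],
    [-0.43,0.16,0],
    [0,0,0],
    [0,0,0],
    [0,0,0],
  ],
  angular=[
    [0,0,0.037],
    [0,0,0.037],
    [0,0,0.037],
    [0,0,0.037],
    [0,0,0.037],
    [0,0,0.037],
    [0,0,0.037],
    [0,0,0.037],
    [0,0,0.037],
    [0,0,0.037],
    [0,0,0],
    [0,0,0],
    [0,0,0],
  ],
)

```text
clock: 6.7
position: [0.4988, 0.0917, 0.0862]
ee_rot: [-3.136, 0.179, -0.001]
force: [-2.2, 2.6, 6.8]
width: 0.251
gripper_force: 40.0
```

```bash
python3 d.py .4989 .0912 .086; python3 - <<'E'
from h import *
np.set_printoptions(precision=4,suppress=True)
t=arm.get_image("top"); p=arm.get_image("side")
for l,z in(("pivot",.07),("knob",.102),("index",.066),("set_mark",.066),("petri_dish",0)):
    for q,n in((t,"t"),(p,"s")):
        for r in arm.place_of(l,q)[:2]: print(l,n,round(r["conf"],2),at_z(q,r["centre"],z))
b=t["frame"][175:265,255:375,::-1]; c=p["frame"][150:270,230:390,::-1]
cv2.imwrite("pics/aim.png",np.vstack([cv2.resize(b,(396,297),interpolation=2),cv2.resize(c,(396,297),interpolation=2)]))
cv2.imwrite("pics/aimt.png",cv2.resize(b,(800,600),interpolation=2))
E
```

```text
6.7 [0.4988 0.0917 0.0862] closing dir deg -96.5473145929947 tilt [ 0.0006  0.0007 -1.    ] F [-2.1782  2.6047  6.7752] w 0.25088331337258835 g 40.00136454880703
joints [-0.1304  0.4289 -0.2044  2.0034  0.1276  0.7204 -2.0979]
delta cm [0.0157 0.0469 0.0189]
pivot t 0.61 [0.4635 0.2179 0.07  ]
pivot s 0.6 [0.4647 0.2054 0.07  ]
knob s 0.72 [0.4154 0.1303 0.102 ]
knob s 0.53 [0.4982 0.0913 0.102 ]
index t 0.62 [0.4264 0.3529 0.066 ]
index s 0.73 [0.4619 0.1305 0.066 ]
set_mark s 0.42 [0.4896 0.0618 0.066 ]
petri_dish t 0.8 [0.5866 0.2065 0.    ]
petri_dish t 0.78 [ 0.5504 -0.0557  0.    ]
petri_dish s 0.97 [ 0.5656 -0.1494  0.    ]
petri_dish s 0.96 [ 0.4421 -0.0591  0.    ]
```

View pics/aimt.png

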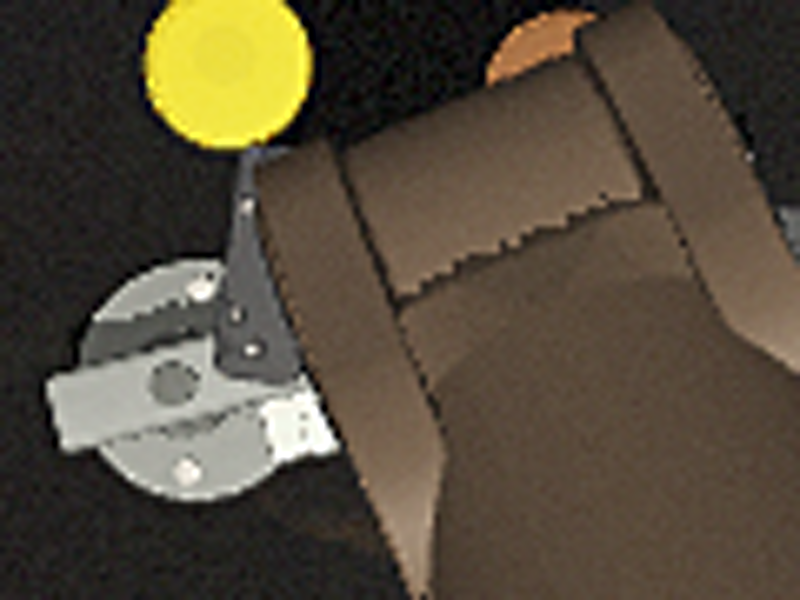

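The top view shows the head's edges about 14° off the image horizontal, where the aim calls for 15.2°, and the axis cap at px (281,232) has not moved. The TCP bearing from the pivot is -74.7° against -74.8° wanted, so the aim is good. I'll hold, then draw the rod.

>>> carry_out(
  claw=[2,2,2,2,2,2,2,2,2,2,2,2,2,2,2],
  delta_pos=[
    [0,0,0],
    [0,0,0],
    [0,0,0],
    [0,0,0],
    [0,0,0],
    [0,0,0],
    [0,0,0],
    [0,0,0],
    [0,0,0],
    [0,0,0],
    [0,0,0],
    [0,0,0],
    [0,0,0],
    [0,0,0],
    [0,0,0],
  ],
  angular=[
    [0,0,0],
    [0,0,0],
    [0,0,0],
    [0,0,0],
    [0,0,0],
    [0,0,0],
    [0,0,0],
    [0,0,0],
    [0,0,0],
    [0,0,0],
    [0,0,0],
    [0,0,0],
    [0,0,0],
    [0,0,0],
    [0,0,0],
  ],
)

```text
clock: 8.8
position: [0.4988, 0.0917, 0.0862]
ee_rot: [-3.136, 0.179, -0.001]
force: [-2.4, 3.3, 6.8]
width: 0.251
gripper_force: 40.0
```

>>> carry_out(
  claw=[2,2,2,2,2,2,2,2,2,2,2,2,2,2,2,2,2,2],
  delta_pos=[
    [0.185,0.465,0],
    [0.185,0.465,0],
    [0.185,0.465,0],
    [0.185,0.465,0],
    [0.185,0.465,0],
    [0.185,0.465,0],
    [0.185,0.465,0],
    [0.185,0.465,0],
    [0.185,0.465,0],
    [0.185,0.465,0],
    [0.185,0.465,0],
    [0.185,0.465,0],
    [0.185,0.465,0],
    [0.185,0.465,0],
    [0.185,0.465,0],
    [0.185,0.465,0],
    [0,0,0],
    [0,0,0],
  ],
  angular=[
    [0,0,0],
    [0,0,0],
    [0,0,0],
    [0,0,0],
    [0,0,0],
    [0,0,0],
    [0,0,0],
    [0,0,0],
    [0,0,0],
    [0,0,0],
    [0,0,0],
    [0,0,0],
    [0,0,0],
    [0,0,0],
    [0,0,0],
    [0,0,0],
    [0,0,0],
    [0,0,0],
  ],
)

```text
clock: 10.6
position: [0.5195, 0.0157, 0.0861]
ee_rot: [-3.134, 0.178, 0.0]
force: [-4.5, 8.5, 6.0]
width: 0.248
gripper_force: 40.0
```

```bash
python3 d.py .5208 .0093 .086; python3 - <<'E'
from h import *
np.set_printoptions(precision=4,suppress=True)
x=np.array(arm.observe()["position"][:2])-[.4662,.211]; print(np.linalg.norm(x),np.degrees(np.arctan2(x[1],x[0])))
t=arm.get_image("top"); p=arm.get_image("side")
for l,z in(("knob",.102),("index",.066),("set_mark",.066)):
    for q,n in((t,"t"),(p,"s")):
        for r in arm.place_of(l,q)[:3]: print(l,n,round(r["conf"],2),np.array(r["centre"])*[640,400],at_z(q,r["centre"],z))
c=p["frame"][180:260,240:347,::-1]
cv2.imwrite("pics/pull.png",cv2.resize(c,(800,598),interpolation=2))
E
```

```text
10.6 [0.5195 0.0157 0.0861] closing dir deg -96.49667092630396 tilt [ 0.0001  0.002  -1.    ] F [-4.5136  8.4509  6.0033] w 0.2484182890207923 g 40.00140769290738
joints [ 0.0155  0.4449 -0.1945  1.9738  0.1215  0.7335 -1.9351]
delta cm [0.2004 0.6241 0.0098]
0.20242012154577585 -74.7287651562722
knob t 0.59 [281.216 235.8  ] [0.4589 0.2087 0.102 ]
knob s 0.73 [310.72 215.8 ] [0.5235 0.0275 0.102 ]
index s 0.81 [289.28 229.08] [0.4843 0.0534 0.066 ]
set_mark t 0.56 [280.128 235.   ] [0.4595 0.2152 0.066 ]
set_mark t 0.38 [350.976 230.52 ] [0.4711 0.0489 0.066 ]
set_mark s 0.52 [289.28 226.6 ] [0.4862 0.065  0.066 ]
```

View pics/pull.png

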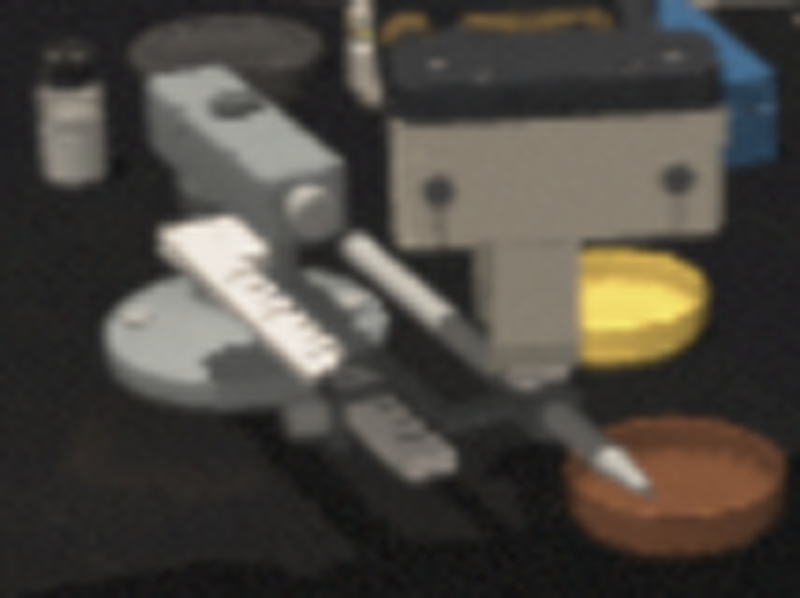

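```bash
python3 - <<'E'
from h import *
np.set_printoptions(precision=1,suppress=True)
p=arm.get_image("side"); T=np.linalg.inv(np.array(p["T"])); K=np.array(p["mtx"]); P=np.array([.4662,.211])
def pr(b,x,y,z):
    e=np.array([np.cos(b),np.sin(b)]); n=np.array([-e[1],e[0]]); w=P+x*e+y*n
    c=K@(T@np.array([*w,z,1]))[:3]; return c[:2]/c[2]
def panel(img,u0,v0,w,h,b,pts):
    s=int(400/w) ; c=cv2.resize(img[v0:v0+h,u0:u0+w],None,fx=s,fy=s,interpolation=cv2.INTER_CUBIC)
    c=np.clip(255*(c/255.)**.5,0,255).astype(np.uint8)
    for x,y,z,col in pts:
        q=((pr(b,x,y,z)-[u0,v0])*s).astype(int); cv2.circle(c,tuple(map(int,q)),2,col,-1)
    return c
r,g,bl=(0,0,255),(0,255,0),(255,0,0)
t0=np.radians(-53.6);t1=np.radians(-74.73)
marks=[(x,-y,.060,r) for x in(.204,) for y in(.023,.037)]+[(.1635,-.018,.062,g),(.1635,-.042,.062,g)]
A=panel(cv2.imread("pics/side0.png"),295,210,50,36,t0,marks+[(.08,-.03,.064,bl)])
B=panel(p["frame"][:,:,::-1].copy(),275,218,50,36,t1,marks+[(.1574,-.03,.064,bl)])
C=panel(cv2.imread("pics/side0.png"),295,210,50,36,t0,[]);D=panel(p["frame"][:,:,::-1].copy(),275,218,50,36,t1,[])
cv2.imwrite("pics/mk.png",np.vstack([np.hstack([A,C]),np.hstack([B,D])]))
E
```

```text
(no output)
```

View pics/mk.png

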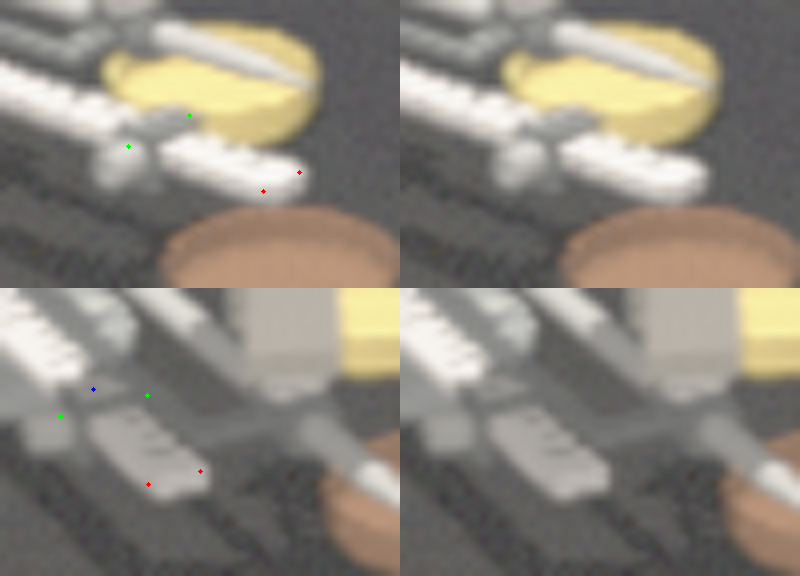

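```bash
python3 - <<'E'
from h import *
P=np.array([.4662,.211])
def rect(img,p,b,z):
    T=np.linalg.inv(np.array(p["T"]));K=np.array(p["mtx"]);e=np.array([np.cos(b),np.sin(b)]);n=np.array([-e[1],e[0]])
    gx,gy=np.meshgrid(np.arange(.065,.215,.0002),np.arange(-.008,-.063,-.0002)); w=P+gx[...,None]*e+gy[...,None]*n
    w=np.concatenate([w,np.full(gx.shape+(1,),z),np.ones(gx.shape+(1,))],-1)@T.T
    c=w[...,:3]@K.T; c=(c[...,:2]/c[...,2:]).astype(np.float32)-np.float32(.5)
    o=cv2.remap(img,c[...,0],c[...,1],cv2.INTER_CUBIC); o=np.clip(255*(o/255.)**.7,0,255).astype(np.uint8)
    for x in range(70,215,10):
        u=(x-65)*5; cv2.line(o,(u,0),(u,10),(0,0,255),1); cv2.putText(o,str(x),(u-10,22),0,.35,(0,0,255))
    return o
a=rect(cv2.imread("pics/top0.png"),arm.get_image("top"),np.radians(-53.6),.064)
c=rect(cv2.imread("pics/side0.png"),arm.get_image("side"),np.radians(-53.6),.064)
cv2.imwrite("pics/rect.png",np.vstack([a,c]))
E
```

```text
(no output)
```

View pics/rect.png

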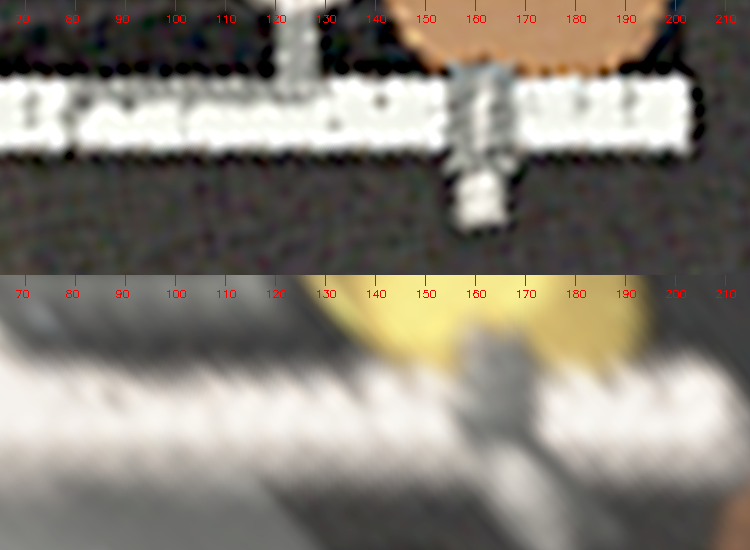

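The rectified top view puts the bar end at 203 mm, the index at 79 mm, and the saddle from 154.5 to 168 mm with its ridge at about 161.5 mm. The required draw is therefore about 82.4 mm. It is at 78.7 mm now, so I'll pull 3.7 mm more and hold.

>>> carry_out(
  claw=[2,2,2,2,2,2,2,2,2,2,2,2],
  delta_pos=[
    [0.05,0.115,0],
    [0.05,0.115,0],
    [0.05,0.12,0],
    [0,0,0],
    [0,0,0],
    [0,0,0],
    [0,0,0],
    [0,0,0],
    [0,0,0],
    [0,0,0],
    [0,0,0],
    [0,0,0],
  ],
  angular=[
    [0,0,0],
    [0,0,0],
    [0,0,0],
    [0,0,0],
    [0,0,0],
    [0,0,0],
    [0,0,0],
    [0,0,0],
    [0,0,0],
    [0,0,0],
    [0,0,0],
    [0,0,0],
  ],
)

```text
clock: 12.35
position: [0.5206, 0.0123, 0.0861]
ee_rot: [-3.134, 0.177, 0.0]
force: [-2.9, 7.7, 6.0]
width: 0.251
gripper_force: 40.0
```

```bash
python3 - <<'E'
from h import *
s=arm.observe(); x=np.array(s["position"][:2])-[.4662,.211]; print(np.linalg.norm(x),np.degrees(np.arctan2(x[1],x[0])),s["position"],s["force"],s["gripper_force"])
p=arm.get_image("side")
b=np.radians(-74.73);e=np.array([np.cos(b),np.sin(b)])
# rod tip expected at 187+82.3 (measured frame ~ 268)
T=np.linalg.inv(np.array(p["T"]));c=np.array(p["mtx"])@(T@np.array([*(np.array([.4662,.211])+.268*e),.07,1]))[:3];q=c[:2]/c[2];print("tip px",q)
I=cv2.resize(p["frame"][195:255,270:350,::-1],(800,600),interpolation=2)
I=np.clip(255*(I/255.)**.6,0,255).astype(np.uint8);cv2.circle(I,tuple(int(v) for v in (q-[270,195])*10),3,(0,0,255),1)
cv2.imwrite("pics/fin.png",I)
E
```

```text
0.20597377128397892 -74.69555234464693 [0.52056635 0.01233069 0.0861129 ] [-2.8564682   7.72294905  6.01913126] 40.00145134865306
tip px [326.73714247 247.2407856 ]
```

View pics/fin.png

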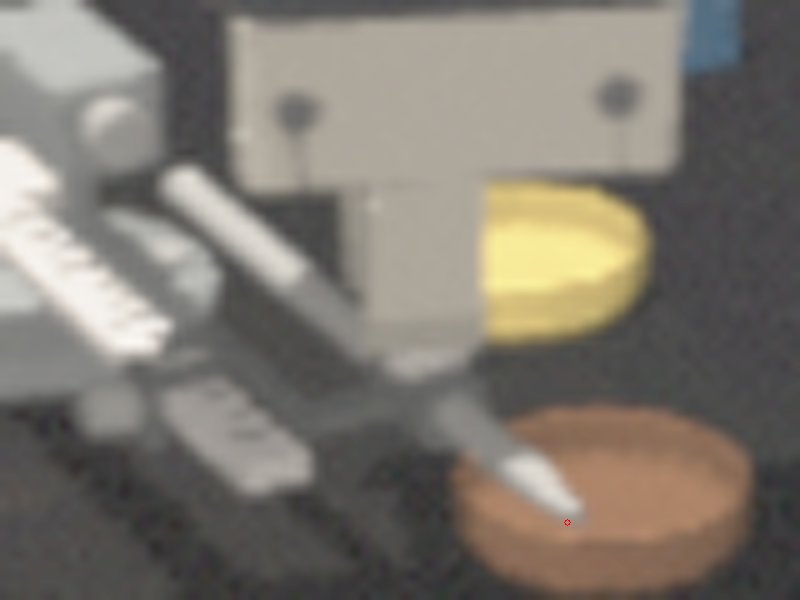

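The rod tip shows at about px (328,246), within about 1.5 px of the prediction, and the side camera already had a similar offset. The index is on the saddle, so I'm handing in.

```bash
python3 -c "
from cell import arm
print(arm.sign_off())"
```

```text
the job is handed in; nothing more can be done
None
```

I swung the pointer to the white petri dish, held the aim, drew the rod out about 82 mm to the length mark by my measurements, and handed the job in with the knob still gripped; no verdict came back.

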